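Offer a hatch up to its hinge and hold it for the pin

TASK

The small hatch of the beam enclosure has to go back on its hinge. Pick up the loose aluminium hatch by its red grip bar, bring its hinge knuckle down from above between the two steel knuckles on the black jamb block so that all the holes line up along one straight line, with the hatch level and pointing away from the block, and keep holding it there, still, ready for the pin: finish without letting go. Leave the brass hinge pin and the other things lying about where they are.

Things in the scene. Friction and masses are not known exactly. Their poses are not given: they have to be found in the camera images.
- leaf_grip (a point): On the centre line of the hatch's upright red grip bar, 30 mm above the hatch's underside. Bar: 12 mm thick (along x), 56 mm long (along y, parallel to the hinge), top 48 mm above the underside; 20 mm thick foot up to 9 mm. Hatch: aluminium plate 72 x 76 x 6 mm, 0.2 kg, starts flat on the table. x points from bar to knuckle, z up.
- leaf_bore (a point): Centre of the bore of the hatch's single knuckle, an aluminium tube 24 mm long (along y), 18 mm outer, 10.6 mm inner diameter, on one edge of the plate. It lies 45 mm from leaf_grip along x and 21 mm below it (9 mm above the hatch's underside). Same axes as leaf_grip.
- jamb_bore (a point): Where the hatch's bore must come: middle of the common axis of two fixed steel knuckles on the jamb block, 80 mm above the table. y along the hinge axis, z up, x towards the block's back; the hatch sticks out to -x, its x along this x. Knuckles: tubes 18 mm outer, 10.6 mm inner diameter, 30 mm long, with a 29 mm gap between (14.5 mm each side of this point).
- jamb: Black block fixed to the table, origin on the table under jamb_bore, same axes. It reaches 8 mm in front of the hinge axis, 82 mm behind, 60 mm to each side. Under the gap its flat top is 10.5 mm below the axis; behind the gap an upright steel strip starts 10.5 mm behind the axis and ends 9 mm above it: a rightly placed knuckle clears both by 1.5 mm.
- hinge_pin: Brass hinge pin, 6 mm thick, about 106 mm long with a short bent end, lying on the table. Leave alone. Origin at the middle of its straight part, on the table.
- lens_box: White flat lens box, 47 x 45 x 19 mm, on the table. Leave alone. Origin at the centre of its underside.
- iris: Black iris disc on a post with a foot, 26 x 58 x 116 mm, standing. Leave alone. Origin at the centre of its underside.
Not all that is in view belongs to the job. What is shaped like the part that bears leaf_grip but purple is not meant.

How it is judged:
On the way:
1. the hatch is lifted clear of the table in the gripper (height (world z) of leaf_bore above 0.1 m and contact force between the fingers and leaf above 1 N), for 0.1 s.
At the end, for the whole second after the job is handed in: The hatch's bore lies within 3 mm of the fixed knuckles' axis (x and z) and 4 mm of the middle along it, parallel within 0.06 rad, the hatch level within 0.12 rad, in front of the block, at rest and still held in the fingers (x of leaf_bore in the frame of jamb_bore between -0.003 and 0.003 m and y of leaf_bore in the frame of jamb_bore between -0.004 and 0.004 m and z of leaf_bore in the frame of jamb_bore between -0.003 and 0.003 m and angle between the y axis of leaf_bore and the y axis of jamb_bore, either way round below 0.06 rad and x of leaf_grip in the frame of jamb_bore below -0.03 m and angle between leaf_grip's own z axis and vertical below 0.12 rad and contact force between the fingers and leaf above 1 N and linear speed of leaf below 0.02 m/s); the arm keeps its last pose, push and grip.
It fails at once if the hinge pin is disturbed (distance of hinge_pin from where it was at the start of the episode above 0.03 m).
It fails at once if the lens box is disturbed (distance of lens_box from where it was at the start of the episode above 0.03 m).
It fails at once if the iris is disturbed (distance of iris from where it was at the start of the episode above 0.03 m).
It also fails if it takes over 40 s, if anything falls off the work surface, if the arm or the gripper's body presses on something with over 40 N, if the wrist force passes 120 N, or if a joint passes its speed limit or range.

ROBOT

A 6-joint arm with a two-finger parallel gripper is mounted at the origin on a cart in front of the work surface, level with it; the furniture and walls round the work are solid. World frame = base frame: x ahead of the robot, y to its left, z up, the work surface at z = 0. Lengths are in m, angles in rad, forces in N, time in s.
With the tool pointing down it reaches from about 0.375 to 0.975 m from the base axis. Payload 3.8 kg.
Tool frame: the origin (TCP) lies between the finger pads; the fingertips stand 17 mm ahead of it and the grasp point (between the pads) lies 2 mm behind it; z points along the fingers, y is the line along which they close (so a half turn about z gives the same grasp; the last joint's range is limited). The gripper opens to 85 mm and grips with 20 to 120 N. Pads are 22 mm wide; open, the fingers measure 114 mm over their backs; the gripper's body (76 mm by 85 mm) begins 54 mm behind the grasp point. The pads swing forward as they close: fully open they stand 13 mm farther back than shut.
Start: joints at [-1.187, 0.264, 1.604, -0, 1.274, -0.037], TCP at [0.276, -0.616, 0.248] pointing down, gripper open.
Joint ranges: [-2.63, 2.63], [-0.94, 2.18], [0.31, 2.57], [-1.31, 4.45], [0, 2.66], [-2.55, 2.55]. Speed limits (rad/s): [2.57, 2.57, 3.14, 3.14, 3.14, 3.14].

INTERFACE

Orientations are given as a rotation vector (axis times angle).
In Python, from workcell import bot gives the robot as it stands.
- The arm moves only by the tool play_rows, never from a script. Its argument "steps" is one flat list of numbers, 4 for each row, row after row: the shift along the tool's x, y, z in m, then the turn about the tool's z in rad. A call has 1 to 10 rows; each row is the pose to reach, as a shift and turn from the pose commanded when the call began, along the tool's axes at that moment; what a row does not reach only later rows make up. A row lasts 1/8 s, in which the tool goes at most 62.5 mm and 10.7 degrees, less where a joint would pass 70% of its speed; a pose out of reach is approached as far as the arm can. A call with a gripper value outside its range is refused whole. "jaw" is the closure in counts, from 0 (fully open) to 255 (shut), set as the call begins (left out, the last holds). The fingers move at their own pace and stop on an object; "grip_force" is the grip in N (left out, the last holds). Time passes only in rows, so rows that repeat a pose let the fingers close. It gives the time, the measured TCP pose, the force, the opening and the grip force at its end, in the units of the state.
- bot.read_state(): the state, without advancing time (a new reading comes with each control period).
- bot.read_camera(name): name is "side" or "top"; returns a dict with "pixels" (400x640x3 uint8, blue, green, red), "mtx" (3x3 intrinsics, pixels), "R" (3x3) and "t" (3): a world point X has camera coordinates R X + t. Camera axes: x right, y down, z forward; pixel columns grow to the right and rows downward; lengths in m; the calibration is good to about 2 mm. A picture is of the moment at which its call begins. There is no depth.
- bot.finish_job(): hands the job in; it is judged then, once.
The state is a dict: "time": time; "q": joint angles; "joint_vel": joint speeds; "joint_torque": joint torques, N m; "tool_pos": TCP position; "tcp_rot": TCP orientation; "wrist_force": force on the tool from outside, world axes, zero at the start; "torque": the same for the moment, N m; "width": opening from 0.0 (shut) to 1.0 (fully open); "grip_force": force on a finger pad.
Only numpy, scipy, OpenCV 4.12 (cv2) and the standard library are available. Lean on these libraries where they do the work, as an engineer would, in place of code of your own. Each camera call takes 0.05 s, during which the arm holds its last target. There are 200 camera calls.

## Working session

There is one attempt and no reset: what is moved stays moved. The work goes in short steps, Python scripts to look and compute and a tool call to move; the robot and the scene stay as the last step left them, time stands still between calls to the robot, and variables do not carry over. Pictures are saved under pics/ and viewed, at most 10 in all, crops included, and the job is handed in when it is done.

Besides the shell and the picture viewer there is one more tool, called after "Call:" as name(argument=value, ...) on one line, values as JSON. play_rows: Moves the arm, as the interface text tells. Its arguments: {"type":"object","properties":{"steps":{"type":"array"},"jaw":{"type":"number"},"grip_force":{"type":"number"}},"required":["steps"]}

```bash
mkdir -p pics; python3 - <<'E'
from workcell import bot
import cv2,numpy as np
for n in("top","side"):
    c=bot.read_camera(n);cv2.imwrite(f"pics/{n}0.png",c["pixels"]);np.savez(f"{n}0.npz",**c);print(n,c["mtx"].tolist(),(-c["R"].T@c["t"]).round(3),c["R"].round(3).tolist())
s=bot.read_state();print(s)
E
```

```text
top [[407.75809499818706, 0.0, 317.5427049875029], [0.0, 407.75809499818706, 201.62419121266947], [0.0, 0.0, 1.0]] [0.517 0.033 1.091] [[0.017, -1.0, -0.009], [-0.998, -0.016, -0.059], [0.059, 0.01, -0.998]]
side [[361.2652993778244, 0.0, 323.2157984164186], [0.0, 361.2652993778244, 205.520639495605], [0.0, 0.0, 1.0]] [ 1.215 -0.144  0.966] [[0.283, 0.959, -0.015], [0.766, -0.236, -0.598], [-0.577, 0.158, -0.801]]
{'time': 0.1, 'q': array([-1.18690187e+00,  2.64684503e-01,  1.60525457e+00, -2.57294555e-06,
        1.27371503e+00, -3.68907041e-02]), 'joint_vel': array([-0.00048529, -0.00153879, -0.00376439,  0.00100488, -0.00022507,
        0.00141056]), 'joint_torque': array([-1.55426651e-04, -5.16706967e+01, -3.68590415e+01, -6.20806600e-05,
        6.28162481e-03,  1.37956428e-05]), 'tool_pos': array([ 0.2754863 , -0.61552523,  0.24707274]), 'tcp_rot': array([-3.07033179e+00, -6.55679456e-01,  5.62446325e-04]), 'wrist_force': array([-1.02832013, -0.50216898, -0.26673891]), 'torque': array([-0.01376872,  0.00348489, -0.01803654]), 'grip_force': 0.0, 'width': 1.001760962042221}
```

View pics/top0.png

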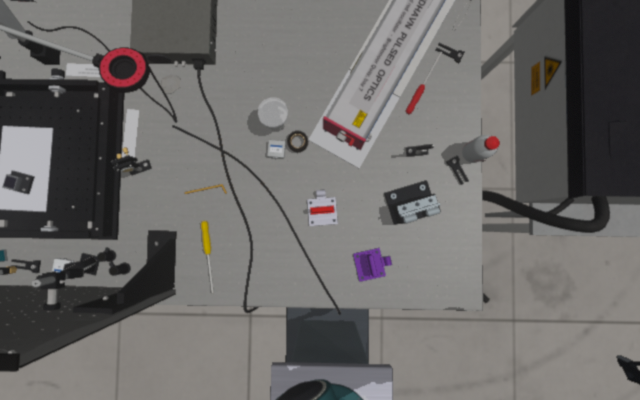

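View pics/side0.png

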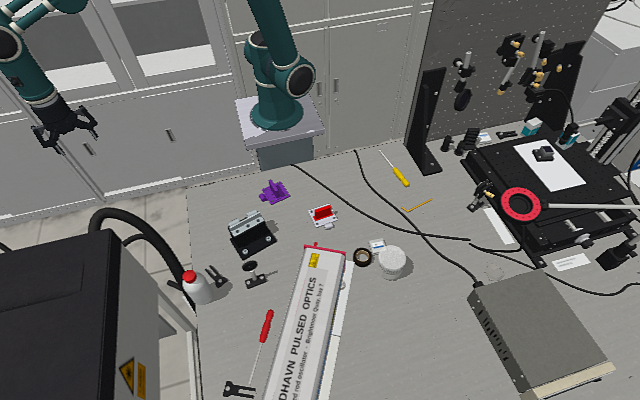

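The top view shows the hatch at (322,210) with its knuckle at (320,194), and the jamb at (412,203) with its knuckles near (417,212). The decoy is at (371,263) and the pin at (207,189). The side view shows the hatch at (322,216) and the jamb at (250,232). I'll zoom in on both next.

```bash
python3 - <<'E'
import cv2,numpy as np
a=cv2.imread("pics/top0.png")[170:235,295:450];b=cv2.imread("pics/side0.png")[195:270,220:355]
a=cv2.resize(a,None,fx=5,fy=5,interpolation=cv2.INTER_CUBIC);b=cv2.resize(b,None,fx=5.7,fy=5.7,interpolation=cv2.INTER_CUBIC)
cv2.imwrite("pics/ta.png",a);cv2.imwrite("pics/sb.png",b)
E
```

```text
(no output)
```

View pics/ta.png

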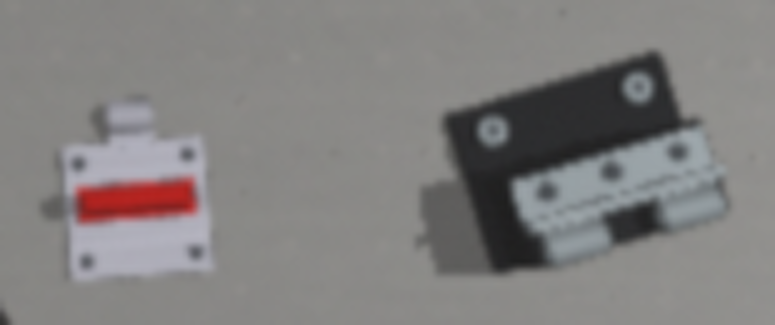

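View pics/sb.png

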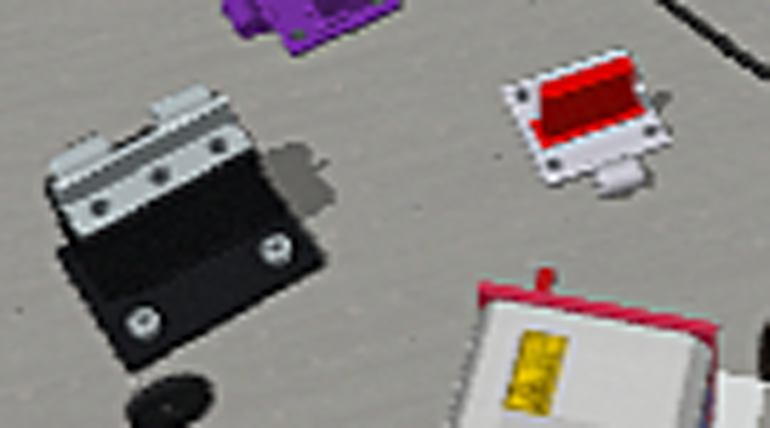

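The crops resolve the bar, the knuckle, and both jamb tubes. The tubes are at crop (578,243) and (692,208), with the gap centre at about (633,228). That puts the gap at about (421.6,215.6) in the top image. Next I'll turn these into positions.

```bash
cat > h.py <<'E'
import cv2,numpy as np
from scipy.spatial.transform import Rotation as Ro
def ray(c,p,z):
    d=c["R"].T@np.linalg.solve(c["mtx"],[p[0],p[1],1.]);o=-c["R"].T@c["t"];return o+d*(z-o[2])/d[2]
def two(c1,p1,c2,p2):
    P=[c["mtx"]@np.c_[c["R"],c["t"]] for c in(c1,c2)]
    X=cv2.triangulatePoints(P[0],P[1],np.float64(p1).reshape(2,1),np.float64(p2).reshape(2,1))[:,0];return X[:3]/X[3]
def proj(c,X):
    u=c["mtx"]@(c["R"]@X+c["t"]);return u[:2]/u[2]
def red(c,x0,y0,x1,y1,lo=60):
    p=c["pixels"].astype(int);m=((p[...,2]-np.maximum(p[...,0],p[...,1]))>lo).astype(np.uint8)
    k=np.zeros_like(m);k[y0:y1,x0:x1]=1;return m*k
E
python3 - <<'E'
from h import *
t=np.load("top0.npz");s=np.load("side0.npz")
T=lambda x,y:(295+(x+.5)/5-.5,170+(y+.5)/5-.5)
S=lambda x,y:(220+(x+.5)/5.7-.5,195+(y+.5)/5.7-.5)
m=red(t,295,195,345,225);ys,xs=np.nonzero(m);r=cv2.minAreaRect(np.c_[xs,ys].astype(np.float32));print("rect",r)
c=r[0];print("bar",ray(t,c,.045));B=cv2.boxPoints(r)
for p in B:print(" c",ray(t,p,.045).round(4))
print("hatch corners",[ray(t,T(*p),.006).round(4)[:2] for p in((65,148),(203,138),(213,268),(72,279))])
k=ray(t,T(130,115),.016);print("knuckle",k)
print("jamb knuckles top",[ray(t,T(*p),.085).round(4)[:2] for p in((578,245),(692,210),(633,228))])
# two view: outer ends of the tubes
print("2view bar-top ends",two(t,T(78,203),s,S(634,62)),two(t,T(196,195),s,S(543,88)))
print("jamb tubes 2view",two(t,T(578,243),s,S(183,103)),two(t,T(692,208),s,S(80,152)))
print("jamb screws",[ray(t,T(*p),.0695).round(4)[:2] for p in((547,192),(679,151))])
E
```

```text
rect ((321.5, 209.5), (7.0, 23.0), 90.0)
bar [0.55866507 0.03237371 0.045     ]
 c [0.5672 0.062  0.045 ]
 c [0.5681 0.003  0.045 ]
 c [0.5502 0.0028 0.045 ]
 c [0.5492 0.0617 0.045 ]
hatch corners [array([0.5871, 0.0699]), array([ 0.5936, -0.0036]), array([ 0.5245, -0.0099]), array([0.5174, 0.0649])]
knuckle [0.60448258 0.03546125 0.016     ]
jamb knuckles top [array([ 0.5382, -0.1861]), array([ 0.5564, -0.242 ]), array([ 0.547 , -0.2131])]
2view bar-top ends [0.55646248 0.06125924 0.04216653] [0.5620037  0.00342225 0.04796368]
jamb tubes 2view [ 0.53953718 -0.18558938  0.08171866] [ 0.55748562 -0.24140744  0.08485904]
jamb screws [array([ 0.5648, -0.1739]), array([ 0.5864, -0.2398])]
```

```bash
cat >> h.py <<'E'
def plan(s,xyz,yawx):
    R=Ro.from_rotvec(s["tcp_rot"]).as_matrix();y=np.arctan2(R[1,0],R[0,0])
    d=R.T@(np.array(xyz)-s["tool_pos"]);a=-(yawx-y);a=(a+np.pi)%(2*np.pi)-np.pi
    print("pos",s["tool_pos"].round(4),"yawx",y.round(4),"tilt",R[:,2].round(4),"t",s["time"],"w",s["width"],"shift",d.round(4),"turn",a.round(4),"F",s["wrist_force"].round(1),"g",s["grip_force"])
E
python3 - <<'E'
from h import *
from workcell import bot
plan(bot.read_state(),[.558,.032,.15],.085+np.pi/2)
E
```

```text
pos [ 0.2755 -0.6155  0.2471] yawx 0.4208 tilt [-8.0e-04  1.9e-03 -1.0e+00] t 0.1 w 1.001760962042221 shift [ 0.5224 -0.4754  0.0981] turn -1.235 F [-1.  -0.5 -0.3] g 0.0
```

Call:
play_rows(steps=[0.522, -0.475, 0, -1.235, 0.522, -0.475, 0, -1.235, 0.522, -0.475, 0, -1.235, 0.522, -0.475, 0, -1.235, 0.522, -0.475, 0, -1.235, 0.522, -0.475, 0, -1.235, 0.522, -0.475, 0, -1.235, 0.522, -0.475, 0, -1.235, 0.522, -0.475, 0, -1.235, 0.522, -0.475, 0, -1.235], jaw=90, grip_force=60)

```text
time: 1.35
tool_pos: [0.526, -0.0413, 0.248]
tcp_rot: [2.125, 2.314, -0.0]
wrist_force: [1.0, -0.9, 0.6]
width: 0.649
grip_force: 0.0
```

```bash
python3 - <<'E'
from h import *
from workcell import bot
plan(bot.read_state(),[.558,.032,.12],.085+np.pi/2)
E
```

```text
pos [ 0.526  -0.0413  0.248 ] yawx 1.6559 tilt [-1.e-04 -2.e-04 -1.e+00] t 1.35 w 0.6488531359301686 shift [0.0704 0.0381 0.128 ] turn 0.0001 F [ 1.  -0.9  0.6] g 0.0
```

Call:
play_rows(steps=[0.05, 0.027, 0.02, 0, 0.07, 0.038, 0.06, 0, 0.07, 0.038, 0.11, 0, 0.07, 0.038, 0.128, 0, 0.07, 0.038, 0.128, 0])

```text
time: 1.98
tool_pos: [0.5564, 0.0294, 0.1189]
tcp_rot: [-2.124, -2.311, 0.004]
wrist_force: [0.1, 0.3, 0.2]
width: 0.649
grip_force: 0.0
```

```bash
python3 - <<'E'
from h import *
from workcell import bot
plan(bot.read_state(),[.558,.032,.033],.085+np.pi/2)
ims=[]
for n,(x,y) in(("top",(270,160)),("side",(270,150))):
    c=bot.read_camera(n);np.savez(n+"1.npz",**c);ims.append(cv2.resize(c["pixels"][y:y+100,x:x+100],None,fx=4,fy=4,interpolation=cv2.INTER_CUBIC))
cv2.imwrite("pics/b1.png",np.hstack(ims))
E
```

```text
pos [0.5564 0.0294 0.1189] yawx 1.6554 tilt [-3.7e-03 -1.0e-04 -1.0e+00] t 1.975 w 0.6491641372547972 shift [0.0025 0.0021 0.0858] turn -0.0004 F [0.1 0.3 0.2] g 0.0
```

View pics/b1.png

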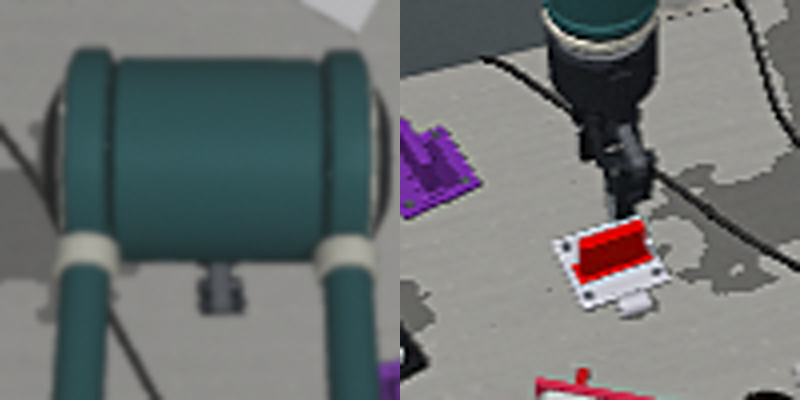

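The arm hides the hatch from the top camera. The side view shows the open fingers just above the red bar (bar at crop (612,250)). I'll descend with 55 mm open.

Call:
play_rows(steps=[0.0025, 0.002, 0.03, 0, 0.0025, 0.002, 0.06, 0, 0.0025, 0.002, 0.08, 0, 0.0025, 0.002, 0.086, 0, 0.0025, 0.002, 0.086, 0])

```text
time: 2.7
tool_pos: [0.5608, 0.032, 0.0358]
tcp_rot: [2.124, 2.312, 0.003]
wrist_force: [-1.0, -0.6, -0.0]
width: 0.647
grip_force: 0.0
```

```bash
python3 - <<'E'
from h import *
from workcell import bot
plan(bot.read_state(),[.558,.032,.033],.085+np.pi/2)
c=bot.read_camera("side");np.savez("side2.npz",**c)
cv2.imwrite("pics/b2.png",cv2.resize(c["pixels"][150:250,270:370],None,fx=5,fy=5,interpolation=cv2.INTER_CUBIC))
E
```

```text
pos [0.5608 0.032  0.0358] yawx 1.6553 tilt [ 0.0024  0.     -1.    ] t 2.7 w 0.6467146520644008 shift [ 0.0002 -0.0028  0.0028] turn -0.0005 F [-1.  -0.6 -0. ] g 0.0
```

View pics/b2.png

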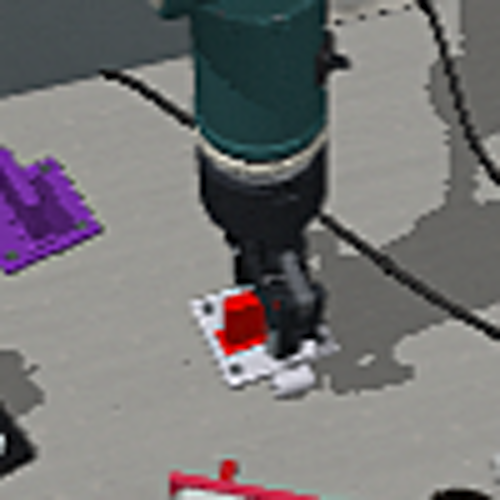

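The fingers straddle the bar: the near finger is at crop (290,310) and the bar shows at (243,320). Closing now.

Call:
play_rows(steps=[0, -0.002, 0.003, 0, 0, -0.002, 0.003, 0, 0, -0.002, 0.003, 0, 0, -0.002, 0.003, 0, 0, -0.002, 0.003, 0, 0, -0.002, 0.003, 0], jaw=255, grip_force=60)

```text
time: 3.5
tool_pos: [0.558, 0.0322, 0.0319]
tcp_rot: [2.125, 2.313, 0.001]
wrist_force: [-0.4, 0.4, 5.7]
width: 0.13
grip_force: 59.5
```

```bash
python3 - <<'E'
from h import *
from workcell import bot
plan(bot.read_state(),[.558,.032,.033],.085+np.pi/2)
E
```

```text
pos [0.558  0.0322 0.0319] yawx 1.6558 tilt [ 9.e-04  0.e+00 -1.e+00] t 3.5 w 0.1298032109307871 shift [-0.0002 -0.     -0.0011] turn 0.0 F [-0.4  0.4  5.7] g 59.54176604747772
```

Call:
play_rows(steps=[0, 0, -0.04, 0, 0, 0, -0.1, 0, 0, 0, -0.15, 0, 0, 0, -0.17, 0, 0, 0, -0.17, 0])

```text
time: 4.12
tool_pos: [0.558, 0.0321, 0.2016]
tcp_rot: [2.124, 2.313, 0.002]
wrist_force: [0.1, -1.0, -2.5]
width: 0.13
grip_force: 59.1
```

```bash
python3 - <<'E'
from h import *
from workcell import bot
plan(bot.read_state(),[.505,-.2275,.18],.316+np.pi/2)
E
```

```text
pos [0.558  0.0321 0.2016] yawx 1.6558 tilt [ 0.0017  0.     -1.    ] t 4.125 w 0.12953661078980755 shift [-0.2542 -0.0749  0.0215] turn -0.231 F [ 0.1 -1.  -2.5] g 59.1278600692749
```

Call:
play_rows(steps=[-0.04, -0.012, 0, -0.04, -0.09, -0.027, 0, -0.08, -0.14, -0.041, 0, -0.12, -0.19, -0.056, 0, -0.17, -0.23, -0.068, 0, -0.21, -0.254, -0.075, 0.01, -0.231, -0.254, -0.075, 0.022, -0.231, -0.254, -0.075, 0.022, -0.231, -0.254, -0.075, 0.022, -0.231])

```text
time: 5.25
tool_pos: [0.5041, -0.2261, 0.1781]
tcp_rot: [-1.842, -2.542, 0.0]
wrist_force: [0.7, 0.3, -2.1]
width: 0.134
grip_force: 58.9
```

```bash
python3 - <<'E'
from h import *
from workcell import bot
plan(bot.read_state(),[.505,-.2275,.18],.316+np.pi/2)
ims=[]
for n,(x,y) in(("top",(360,160)),("side",(200,150))):
    c=bot.read_camera(n);np.savez(n+"3.npz",**c);ims.append(cv2.resize(c["pixels"][y:y+100,x:x+80],None,fx=5,fy=5,interpolation=cv2.INTER_CUBIC))
cv2.imwrite("pics/b3.png",np.hstack(ims))
E
```

```text
pos [ 0.5041 -0.2261  0.1781] yawx 1.8878 tilt [-0.0018  0.0012 -1.    ] t 5.25 w 0.13407713628830722 shift [-0.0016  0.0004 -0.0019] turn 0.001 F [ 0.7  0.3 -2.1] g 58.92270505428314
```

View pics/b3.png

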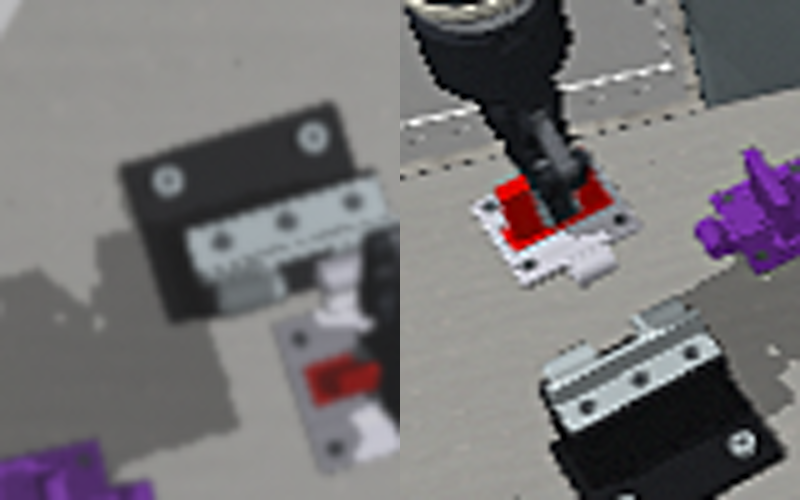

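The hatch is held level above the jamb. In the side half its knuckle is at (597,262) and the jamb tubes are at (570,357) and (660,318). In the top half the knuckle is at (340,275), to the right of the left tube at (250,290). I'll refine the along-hinge offset from the crisp tube ends.

```bash
python3 - <<'E'
from h import *
from scipy.ndimage import map_coordinates as mc
t=np.load("top0.npz");s=np.load("side0.npz");t3=np.load("top3.npz");s3=np.load("side3.npz")
yaw=.316;ux=np.array([np.cos(yaw),np.sin(yaw),0]);uy=np.array([-ux[1],ux[0],0])
J=np.array([.548,-.2135,0])
def prof(c,O,z,xs,ys,lab):
    g=c["pixels"].astype(float).mean(2);print(lab)
    rows=[[mc(g,[[p[1]],[p[0]]],order=1)[0] for v in ys for p in[proj(c,O+ux*x+uy*v+[0,0,z])]] for x in xs]
    print(" ".join(f"{int(round(v*1e3)):4d}" for v in ys))
    for x,r in zip(xs,rows):print(" ".join(f"{int(a):4d}" for a in r)," x",round(x*1e3))
ys=np.arange(-.056,.057,.004)
prof(t,J,.089,[-.006,-.003,0,.003],ys,"top jamb z.089")
prof(s,J,.089,[-.003,0,.003,.006],ys,"side jamb z.089")
xs=np.arange(-.02,.02,.002)
for v in(.03,-.03,0):prof(t,J+uy*v,.085,[0],[0],"");
g=lambda c,v,z:[int(mc(c["pixels"].astype(float).mean(2),[[p[1]],[p[0]]],order=1)[0]) for x in xs for p in[proj(c,J+ux*x+uy*v+[0,0,z])]]
print((xs*1e3).round());
for v in(.035,.028,.02,-.02,-.028,-.035):print(v,g(t,v,.08))
P=np.array([.5041,-.2261,.0]);L=P+.045*ux
prof(s3,L,.1552+.009,[0,.003,.006],np.arange(-.024,.025,.003),"side leaf knuckle")
prof(t3,L,.1552+.009,[-.003,0,.003],np.arange(-.024,.025,.003),"top leaf knuckle")
pr=L-.009*ux;prof(s3,L,.1522,[-.013,-.016,-.02],np.arange(-.05,.051,.004),"side leaf plate front")
E
```

```text
top jamb z.089
 -56  -52  -48  -44  -40  -36  -32  -28  -24  -20  -16  -12   -8   -4    0    4    8   12   16   20   24   28   32   36   40   44   48   52   56
 142  142  135  126  128  128  127  124  123  122  108   87   86   82   84   86   86  101  120  126  124  125  120  122  118  103   88   95  114  x -6
 142  142  130  129  144  144  144  143  142  140  119   78   46   44   47   51   50   75  131  141  141  140  140  139  134  106   64   48   59  x -3
 143  143  127  129  151  152  153  153  153  151  133   84   43   37   43   46   47   69  133  150  151  152  151  152  148  115   60   36   34  x 0
 144  143  130  119  142  144  145  146  147  147  127   80   43   36   42   46   46   69  126  143  145  147  147  148  145  112   57   36   33  x 3
side jamb z.089
 -56  -52  -48  -44  -40  -36  -32  -28  -24  -20  -16  -12   -8   -4    0    4    8   12   16   20   24   28   32   36   40   44   48   52   56
 146  146  143  142  148  144  109  140  116  125  138  146  147  145  143  145  145  148  156  148  151  144  143  145  142  148  147  147  147  x -3
 147  146  144  159  164  
[... 1826 characters left out ...]
81  184  183  169  126   88   70   65   69  x 0
  62   45   40   39   35   54  120  166  178  178  178  170  127   81   52   48   49  x 3
side leaf plate front
 -50  -46  -42  -38  -34  -30  -26  -22  -18  -14  -10   -6   -2    2    6   10   14   18   22   26   30   34   38   42   46   50
 153  151  153  195  219  218  213  216  208  214  202  199  196  199  197  194  199  157  143  147  143  140  147  154  153  154  x -13
 151  152  146  181  194  168  185  212  208  207  205  206  206  207  210  212  210  128  140  114  109  139  149  153  153  154  x -16
 155  152  149  223  145   56  117  204  201  199  200  201  204  195  207  148  155  131  130   41   64  137  159  152  152  151  x -20
```

```bash
python3 - <<'E'
from h import *
from workcell import bot
plan(bot.read_state(),[.5043,-.2278,.125],.316+np.pi/2)
E
```

```text
pos [ 0.5048 -0.2265  0.1794] yawx 1.8881 tilt [ 2.e-04  0.e+00 -1.e+00] t 5.35 w 0.1319961934794024 shift [-0.0011 -0.0009  0.0544] turn 0.0013 F [-0.1 -1.  -2.1] g 58.92239570617676
```

Call:
play_rows(steps=[-0.001, -0.001, 0.02, 0.001, -0.001, -0.001, 0.04, 0.001, -0.001, -0.001, 0.054, 0.001, -0.001, -0.001, 0.054, 0.001, -0.001, -0.001, 0.054, 0.001, -0.001, -0.001, 0.054, 0.001])

```text
time: 6.1
tool_pos: [0.5045, -0.2289, 0.1264]
tcp_rot: [1.844, 2.541, 0.001]
wrist_force: [0.7, -0.7, -2.3]
width: 0.128
grip_force: 58.9
```

```bash
python3 - <<'E'
from h import *
from workcell import bot
plan(bot.read_state(),[.5043,-.2278,.104],.316+np.pi/2)
ims=[]
for n,(x,y) in(("top",(390,190)),("side",(215,180))):
    c=bot.read_camera(n);np.savez(n+"4.npz",**c);ims.append(cv2.resize(c["pixels"][y:y+60,x:x+50],None,fx=8,fy=8,interpolation=cv2.INTER_CUBIC))
cv2.imwrite("pics/b4.png",np.hstack(ims))
E
```

```text
pos [ 0.5045 -0.2289  0.1264] yawx 1.8859 tilt [ 1.8e-03 -9.0e-04 -1.0e+00] t 6.1 w 0.12771909551836738 shift [0.0012 0.0001 0.0224] turn -0.0009 F [ 0.7 -0.7 -2.3] g 58.94113898277283
```

View pics/b4.png

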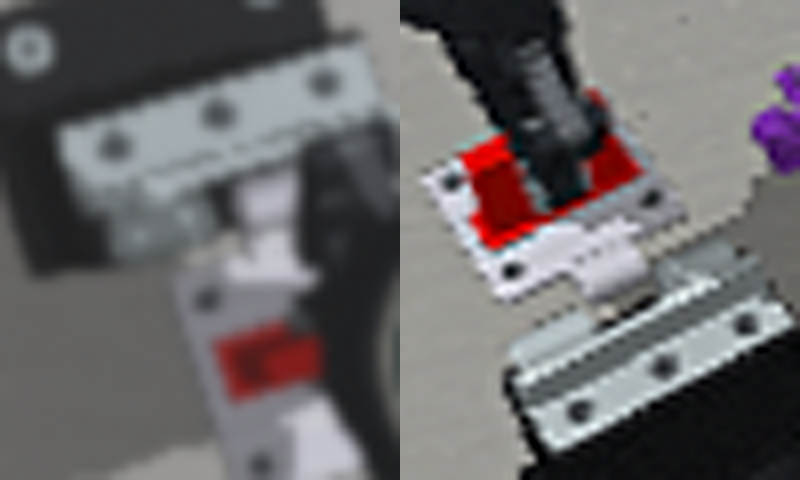

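The knuckle sits right above the gap: top half (268,200), side half (615,270). I'll lower it gently.

Call:
play_rows(steps=[0.0008, 0, 0.004, 0, 0.0008, 0, 0.008, 0, 0.0008, 0, 0.011, 0, 0.0008, 0, 0.013, 0, 0.0008, 0, 0.013, 0])

```text
time: 6.82
tool_pos: [0.5033, -0.2277, 0.112]
tcp_rot: [-1.845, -2.542, 0.0]
wrist_force: [0.2, 0.1, -2.8]
width: 0.134
grip_force: 58.9
```

```bash
python3 - <<'E'
from h import *
from workcell import bot
plan(bot.read_state(),[.5043,-.2278,.104],.316+np.pi/2)
E
```

```text
pos [ 0.5033 -0.2277  0.112 ] yawx 1.8858 tilt [-5.e-04  3.e-04 -1.e+00] t 6.825 w 0.1341816460903101 shift [-0.0004  0.0009  0.008 ] turn -0.001 F [ 0.2  0.1 -2.8] g 58.94023954868317
```

Call:
play_rows(steps=[0, 0.0005, 0.003, 0, 0, 0.0005, 0.006, 0, 0, 0.0005, 0.008, 0, 0, 0.0005, 0.0085, 0, 0, 0.0005, 0.0085, 0, 0, 0.0005, 0.0085, 0])

```text
time: 7.58
tool_pos: [0.5041, -0.2277, 0.1039]
tcp_rot: [1.845, 2.542, 0.0]
wrist_force: [-0.7, -0.3, -2.0]
width: 0.131
grip_force: 58.9
```

```bash
python3 - <<'E'
from h import *
from workcell import bot
plan(bot.read_state(),[.5052,-.2275,.1029],.316+np.pi/2)
for i in range(6):
    bot.read_camera("side");s=bot.read_state();print(s["tool_pos"].round(4),s["wrist_force"].round(1))
ims=[]
for n,(x,y) in(("top",(390,190)),("side",(215,180))):
    c=bot.read_camera(n);np.savez(n+"5.npz",**c);ims.append(cv2.resize(c["pixels"][y:y+60,x:x+50],None,fx=8,fy=8,interpolation=cv2.INTER_CUBIC))
cv2.imwrite("pics/b5.png",np.hstack(ims))
E
```

```text
pos [ 0.5041 -0.2277  0.1039] yawx 1.8858 tilt [ 2.e-04 -1.e-04 -1.e+00] t 7.575 w 0.1312759570359678 shift [-0.0001  0.0012  0.001 ] turn -0.001 F [-0.7 -0.3 -2. ] g 58.94181668758392
[ 0.5041 -0.2277  0.1039] [ 0.3  0.6 -2.8]
[ 0.504  -0.2277  0.1039] [-0.3 -0.5 -1.5]
[ 0.504  -0.2277  0.1039] [ 0.1  0.6 -1.6]
[ 0.504  -0.2277  0.1039] [ 0.1 -0.1 -2.4]
[ 0.504  -0.2277  0.1039] [-0.4  0.4 -2.5]
[ 0.504  -0.2277  0.1038] [ 0.4 -0.9 -3.4]
```

View pics/b5.png

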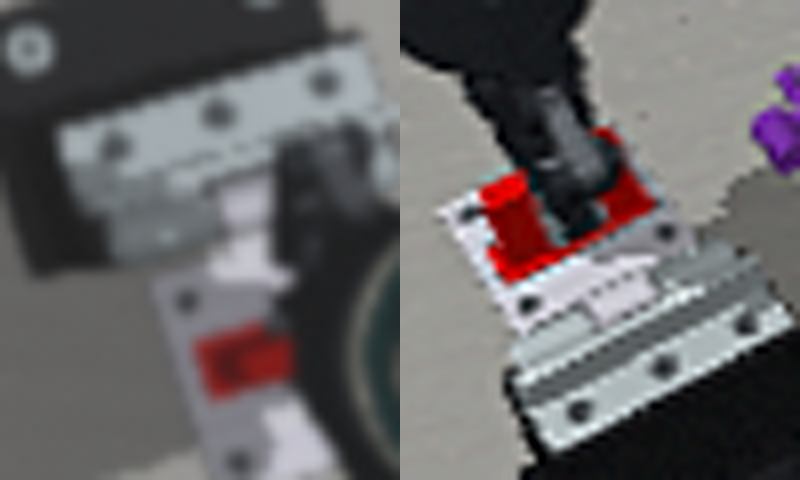

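The knuckle is in the gap without contact (top half (245,205), side half (625,295)). A gentle push towards the strip will confirm x.

Call:
play_rows(steps=[0, 0.0006, 0.0005, 0, 0, 0.0012, 0.0008, 0, 0, 0.0012, 0.0008, 0, 0, 0.0012, 0.0008, 0])

```text
time: 8.48
tool_pos: [0.5051, -0.2273, 0.103]
tcp_rot: [-1.845, -2.542, 0.0]
wrist_force: [-0.3, -0.1, -2.0]
width: 0.133
grip_force: 58.9
```

Call:
play_rows(steps=[0, 0.0005, 0, 0, 0, 0.001, 0, 0, 0, 0.001, 0, 0, 0, 0.001, 0, 0])

```text
time: 8.98
tool_pos: [0.506, -0.227, 0.103]
tcp_rot: [-1.845, -2.542, 0.0]
wrist_force: [-0.3, -0.8, -1.4]
width: 0.132
grip_force: 58.9
```

Call:
play_rows(steps=[0, 0.0005, 0, 0, 0, 0.001, 0, 0, 0, 0.001, 0, 0, 0, 0.001, 0, 0])

```text
time: 9.48
tool_pos: [0.5064, -0.2268, 0.1028]
tcp_rot: [-1.845, -2.542, 0.001]
wrist_force: [-4.3, -2.5, -0.3]
width: 0.133
grip_force: 59.2
```

Contact came at about +1.4 mm from the estimate, so the estimate holds. Backing off to centre.

Call:
play_rows(steps=[0, -0.001, 0, 0, 0, -0.002, 0, 0, 0, -0.002, 0, 0, 0, -0.002, 0, 0, 0, -0.002, 0, 0, 0, -0.002, 0, 0, 0, -0.002, 0, 0, 0, -0.002, 0, 0])

```text
time: 10.48
tool_pos: [0.5051, -0.2273, 0.103]
tcp_rot: [-1.846, -2.542, -0.0]
wrist_force: [-0.3, 0.1, -3.0]
width: 0.132
grip_force: 58.9
```

```bash
python3 - <<'E'
from h import *
from workcell import bot
from scipy.ndimage import map_coordinates as mc
plan(bot.read_state(),[.5050,-.2275,.1029],.316+np.pi/2)
c=bot.read_camera("side");g=c["pixels"].astype(float).mean(2)
yaw=.316;ux=np.array([np.cos(yaw),np.sin(yaw),0]);uy=np.array([-ux[1],ux[0],0]);J=np.array([.548,-.2135,.089])
ys=np.arange(-.024,.025,.002);print((ys*1e3).round().astype(int))
for x in(0,.003,.006):print([int(mc(g,[[p[1]],[p[0]]],order=1)[0]) for v in ys for p in[proj(c,J+ux*x+uy*v)]])
E
```

```text
pos [ 0.5051 -0.2273  0.103 ] yawx 1.8857 tilt [-0.  0. -1.] t 10.475 w 0.13183194602315762 shift [-0.0001 -0.0001  0.0001] turn -0.0011 F [-0.3  0.1 -3. ] g 58.8864666223526
[-24 -22 -20 -18 -16 -14 -12 -10  -8  -6  -4  -2   0   2   4   6   8  10
  12  14  16  18  20  22  24]
[164, 169, 161, 154, 152, 144, 175, 192, 188, 193, 191, 184, 168, 170, 185, 174, 158, 159, 148, 144, 127, 113, 115, 117, 121]
[186, 183, 179, 176, 145, 134, 182, 209, 201, 201, 204, 200, 199, 203, 199, 196, 193, 158, 117, 117, 120, 120, 121, 125, 124]
[190, 189, 190, 184, 155, 147, 173, 206, 209, 209, 209, 209, 211, 209, 208, 212, 202, 162, 119, 111, 140, 136, 129, 130, 131]
```

```bash
python3 -c "
from workcell import bot
print(bot.finish_job())"
```

```text
the job is handed in; nothing more can be done
None
```

The hatch is held still and level in the gripper, its knuckle between the jamb knuckles. By my measurements the bore is within about 1 mm of the hinge axis, and the job is handed in with no verdict returned.

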